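# Make the battery bench safe and clear it

## Task

First switch the battery isolator off by turning its red knob anticlockwise (seen from above) as far as it goes; lift no fuse or battery before that. Then drop every blown fuse, one at a time, through the neck of the spent-fuse jar, and set the two small batteries down without dropping them in the light yellow tray on its narrow riser, upright, one in each bay near the middle, so that the tray stays balanced and level and stays on its riser. Keep the jar upright and leave the busbar, wrench, screwdriver, tape and scissors where they are.

Things in the scene. Friction and masses are not known exactly. Their poses are not given: they have to be found in the camera images.
- isolator (a joint): battery isolator knob, rad: 0 is off, its anticlockwise end stop; it grows to 2.6 as it is turned clockwise seen from above. Light friction (0.05 N m), it stays where it is left. It starts between 1.0 and 2.2, so two grasps may be needed
- isolator_grip (a point): point on the vertical axis of the red isolator knob, at the height to grip. The grip bar is 51 mm long, 14 mm wide, from 114 to 144 mm above the table (this point at 137 mm), on a disc 54 mm across; a white mark on top shows its -x end. The point turns with the knob: its x axis runs along the grip bar, its z axis is up
- panel: fixed grey isolator housing, a box 100 x 100 x 100 mm, with the knob on the middle of its top; origin: centre of its underside
- jar: loose spent-fuse jar, clear plastic with a red neck, 0.8 kg, 184 mm high, 140 mm across up to 125 mm height, shoulder from 125 to 150 mm, neck above: 47 mm inside diameter from 150 to 172 mm, flaring to 58 mm inside (66 mm outside) at the rim. A pointed cone (24 mm high) beside the middle of its inner floor makes what falls in topple over. Origin: centre of its underside, z up
- riser: fixed black rubber block, 110 x 110 x 30 mm high, under the middle of the tray; origin: centre of its underside
- tray: loose yellow plastic tray, 0.18 kg, 280 (x) x 150 (y) x 45 mm (z), walls and floor 4 mm, overhanging the riser at both ends; a 4 mm wall across its middle, 45 mm high, parts it into bays at +x and -x. It tips when one battery alone stands over about 70 mm from its middle; 45 to 60 mm is good. Origin: centre of its underside, 30 mm above the table
- fuse0: loose blown cartridge fuse, white ceramic body with copper end caps, a cylinder 30 mm in diameter and 62 mm long, 80 g, standing on end; origin at its CENTRE (31 mm above the table when standing), z along its axis. Absent (None) in some starts: there are 3 to 5 fuses
- fuse1: loose blown cartridge fuse, white ceramic body with copper end caps, a cylinder 30 mm in diameter and 62 mm long, 80 g, standing on end; origin at its CENTRE (31 mm above the table when standing), z along its axis. Absent (None) in some starts: there are 3 to 5 fuses
- fuse2: loose blown cartridge fuse, white ceramic body with copper end caps, a cylinder 30 mm in diameter and 62 mm long, 80 g, standing on end; origin at its CENTRE (31 mm above the table when standing), z along its axis. Absent (None) in some starts: there are 3 to 5 fuses
- fuse3: loose blown cartridge fuse, white ceramic body with copper end caps, a cylinder 30 mm in diameter and 62 mm long, 80 g, standing on end; origin at its CENTRE (31 mm above the table when standing), z along its axis. Absent (None) in some starts: there are 3 to 5 fuses
- fuse4: loose blown cartridge fuse, white ceramic body with copper end caps, a cylinder 30 mm in diameter and 62 mm long, 80 g, standing on end; origin at its CENTRE (31 mm above the table when standing), z along its axis. Absent (None) in some starts: there are 3 to 5 fuses
- battery0: loose small sealed battery, dark grey with a blue band, 97 (x) x 43 (y) x 52 mm (z), about 0.35 kg, lying flat on its base on the table; origin: centre of its underside
- battery1: loose small sealed battery, dark grey with a blue band, 97 (x) x 43 (y) x 52 mm (z), about 0.35 kg, lying flat on its base on the table; origin: centre of its underside
- busbar: loose copper busbar 200 x 20 x 6 mm with bolt heads (11 mm high in all), lying between the two rows of fuses; leave it alone
- wrench: loose open-ended wrench, 170 mm, lying beyond the work area; leave it alone
- screwdriver: loose screwdriver, 180 mm, lying beyond the work area; leave it alone
- tape: loose roll of black tape, 90 mm across, 22 mm high, lying near the robot; leave it alone
- scissors: loose scissors with green handles, 190 mm, 8 mm high, lying near the robot; leave them alone

How it is judged:
On the way:
1. the isolator is turned off, to its anticlockwise stop (below 0.1 rad) (value of joint isolator below 0.1 rad), for 0.2 s.
At the end, for the whole second after the job is handed in: Isolator below 0.1 rad; every present fuse at rest in the jar, its centre below 135 mm over the underside; jar upright (0.08 rad); batteries upright (0.15 rad) on the tray floor, one per bay; tray level (0.05 rad), at rest on the riser, centred to 35 mm (value of joint isolator below 0.1 rad and horizontal distance between each of fuse0, fuse1, fuse2, fuse3, fuse4 and jar below 0.064 m and z of fuse0 in the frame of jar between 0.005 and 0.135 m and linear speed of each of fuse0, fuse1, fuse2, fuse3, fuse4 below 0.03 m/s and z of fuse1 in the frame of jar between 0.005 and 0.135 m and z of fuse2 in the frame of jar between 0.005 and 0.135 m and z of fuse3 in the frame of jar between 0.005 and 0.135 m and z of fuse4 in the frame of jar between 0.005 and 0.135 m and angle between jar's own z axis and vertical below 0.08 rad and linear speed of each of jar, tray, battery0, battery1 below 0.02 m/s and ((x of battery0 in the frame of tray between 0.02 and 0.125 m and y of battery0 in the frame of tray between -0.06 and 0.06 m and z of each of battery0, battery1 in the frame of tray below 0.015 m and angle between each of battery0, battery1's own z axis and vertical below 0.15 rad and x of battery1 in the frame of tray between -0.125 and -0.02 m and y of battery1 in the frame of tray between -0.06 and 0.06 m) or (x of battery0 in the frame of tray between -0.125 and -0.02 m and y of battery0 in the frame of tray between -0.06 and 0.06 m and z of each of battery0, battery1 in the frame of tray below 0.015 m and angle between each of battery0, battery1's own z axis and vertical below 0.15 rad and x of battery1 in the frame of tray between 0.02 and 0.125 m and y of battery1 in the frame of tray between -0.06 and 0.06 m)) and angle between tray's own z axis and vertical below 0.05 rad and horizontal distance between tray and riser below 0.035 m and z of tray in the frame of riser above 0.025 m); the robot touches nothing.
It fails at once if a fuse or battery is lifted while the isolator is still on (above 0.25 rad) (value of joint isolator above 0.25 rad and (height (world z) of any of fuse0, fuse1, fuse2, fuse3, fuse4 above 0.09 m or height (world z) of any of battery0, battery1 above 0.05 m)).
It fails at once if the tray tips (over 0.3 rad) (angle between tray's own z axis and vertical above 0.3 rad).
It fails at once if the jar is tipped (over 0.6 rad) (angle between jar's own z axis and vertical above 0.6 rad).
It fails at once if a battery is dropped or slammed into the tray (over 70 N) (contact force between any of battery0, battery1 and tray above 70 N).
It fails at once if a bystander is moved more than 40 mm (distance of any of busbar, wrench, screwdriver, tape, scissors from where it was at the start of the episode above 0.04 m).
Of fuse0, fuse1, fuse2, fuse3, fuse4 only 3 to 5 are there at a start; the rules pass over those that are not, and their reading is None.
At some moment in a run one of battery0, battery1, jar may be knocked a few centimetres aside while the robot is not near it.
It also fails if it takes over 210 s, if anything falls off the work surface, if the arm or the gripper's body presses on something with over 40 N, if the wrist force passes 120 N, or if a joint passes its speed limit or range.

## Robot

A 6-joint arm with a two-finger parallel gripper is mounted at the origin on the work surface. World frame = base frame: x ahead of the robot, y to its left, z up, the work surface at z = 0. Lengths are in m, angles in rad, forces in N, time in s.
With the tool pointing down it reaches from about 0.3 to 1 m from the base axis. Payload 5.1 kg.
Tool frame: the origin (TCP) lies at the very end of the fingers, on their centre line; the grasp point (between the pads) lies 19 mm behind it; z points along the fingers, y is the line along which they close (so a half turn about z gives the same grasp; the last joint's range is limited). The gripper opens to 95 mm and grips with 3 to 60 N. Pads are 20 mm wide; open, the fingers measure 119 mm over their backs; the gripper's body (75 mm by 180 mm) begins 59 mm behind the grasp point.
Start: joints at [-1.298, 0.124, 1.65, -0, 1.367, -0.083], TCP at [0.226, -0.609, 0.215] pointing down, gripper open.
Joint ranges: [-2.61, 2.61], [-1.02, 2.33], [0.03, 2.71], [-1.35, 4.49], [0.32, 2.68], [-2.91, 2.91]. Speed limits (rad/s): [2.57, 2.57, 3.14, 3.14, 3.14, 3.14].

## Interface

Orientations are given as a rotation vector (axis times angle).
In Python, from station import robot gives the robot as it stands. The module is installed in compiled form; this text tells all that it offers.
- The arm moves only by the tool arm_command, never from a script. Its argument "deltas" is a list that holds one entry, the list of rows, each a list of 7 numbers: the turn, a rotation vector about the world's x, y, z in rad, then the shift along the world's x, y, z in mm, then the finger opening in mm, from 0 to 95.1. A call has 1 to 10 rows; each row shifts and turns the commanded pose from where the row before left it; what a row does not reach is not made up. A row lasts 1/10 s, in which the tool goes at most 50 mm and 8.59 degrees, less where a joint would pass 70% of its speed; a pose out of reach is approached as far as the arm can. A call with a gripper value outside its range is refused whole. The fingers move at their own pace and stop on an object; "newtons" is the grip in N (left out, the last holds). Time passes only in rows, so rows that do not move let the fingers close. It gives the time, the measured TCP pose, the force, the opening and the grip force at its end, in the units of the state.
- robot.observe(): the state, without advancing time (a new reading comes with each control period).
- robot.camera(name): name is "side" or "top" or "wrist"; returns (picture, depth): 384x512x3 uint8, blue, green, red; 384x512 float32, m along the optical axis (not along the pixel's ray), 0 where there is no reading.
- robot.calibration(name): a dict with "fx", "fy", "cx", "cy" (pixels), "camera_from_world" (4x4, takes a point from world to camera coordinates). Camera axes: x right, y down, z forward; pixel columns grow to the right and rows downward; lengths in m; the calibration is good to about 2 mm. A picture is of the moment at which its call begins: read the wrist's pose just before it. calibration takes no time and is no camera call; for the wrist camera it gives the pose at the moment of the call.
- robot.sign_off(): hands the job in; it is judged then, once.
The state is a dict: "time_s": time; "q": joint angles; "dq": joint speeds; "joint_torque": joint torques, N m; "position": TCP position; "orientation": TCP orientation; "ft_force": force on the tool from outside, world axes, zero at the start; "wrist_torque": the same for the moment, N m; "finger_gap": finger opening in m; "gripper_force": force on a finger pad.
Only numpy, scipy, OpenCV 4.12 (cv2) and the standard library are available. Lean on these libraries where they do the work, as an engineer would, in place of code of your own. Each camera call takes 0.05 s, during which the arm holds its last target. There are 200 camera calls.

## Working session

There is one attempt and no reset: what is moved stays moved. The work goes in short steps, Python scripts to look and compute and a tool call to move; the robot and the scene stay as the last step left them, time stands still between calls to the robot, and variables do not carry over. Pictures are saved under pics/ and viewed, at most 14 in all, crops included, and the job is handed in when it is done.

Besides the shell and the picture viewer there is one more tool, called as name([rows], argument=value, ...), one row to a line, values as JSON. arm_command: Moves the arm, as the interface text tells. Its arguments: {"type":"object","properties":{"deltas":{"type":"array"},"newtons":{"type":"number"}},"required":["deltas"]}

```bash
mkdir -p pics
cat > h.py <<'E'
import numpy as np, cv2
from station import robot
def grab(n):
    c=robot.calibration(n); p,d=robot.camera(n); return p,d,c
def world(c,u,v,d):
    T=np.linalg.inv(c["camera_from_world"])
    u,v,d=map(np.asarray,(u,v,d))
    P=np.stack([(u-c["cx"])/c["fx"]*d,(v-c["cy"])/c["fy"]*d,d],-1)
    return P@T[:3,:3].T+T[:3,3]
def ray(c,u,v,z):
    T=np.linalg.inv(c["camera_from_world"]); o=T[:3,3]
    r=T[:3,:3]@np.array([(u-c["cx"])/c["fx"],(v-c["cy"])/c["fy"],1]); return o+r*(z-o[2])/r[2]
def pix(c,p):
    q=c["camera_from_world"]@np.r_[p,1]; return c["fx"]*q[0]/q[2]+c["cx"],c["fy"]*q[1]/q[2]+c["cy"]
E
python3 - <<'E'
from h import *
s=robot.observe(); print({k:np.round(v,3) for k,v in s.items()})
for n in("top","side"):
    p,d,c=grab(n); np.savez(f"{n}0.npz",p=p,d=d); cv2.imwrite(f"pics/{n}0.png",p if n=="side" else cv2.resize(p,(768,576)))
    T=np.linalg.inv(c["camera_from_world"]);print(n,T.round(3),c["fx"],c["cx"],c["cy"])
E
```

```text
{'time_s': np.float64(0.0), 'q': array([-1.298,  0.124,  1.652, -0.   ,  1.367, -0.083]), 'dq': array([-0.   ,  0.002,  0.001,  0.001,  0.   ,  0.   ]), 'joint_torque': array([ 1.0000e-03, -4.1760e+01, -3.5994e+01,  7.7000e-02,  4.9000e-02,
       -0.0000e+00]), 'position': array([ 0.226, -0.609,  0.213]), 'orientation': array([-3.09 , -0.556,  0.   ]), 'ft_force': array([-0.035,  0.421,  0.456]), 'wrist_torque': array([-0.031,  0.039, -0.101]), 'gripper_force': np.float64(0.0), 'finger_gap': np.float64(0.096)}
top [[ 0.004 -0.996  0.089  0.5  ]
 [-1.    -0.006 -0.014  0.003]
 [ 0.015 -0.089 -0.996  0.912]
 [ 0.     0.     0.     1.   ]] 365.62674982766185 259.79115417013077 191.13546386467502
side [[ 0.991 -0.065  0.119  0.43 ]
 [-0.135 -0.586  0.799 -0.888]
 [ 0.018 -0.807 -0.59   0.75 ]
 [ 0.     0.     0.     1.   ]] 443.58576273090733 255.5383830952715 190.7150276878005
```

View pics/top0.png

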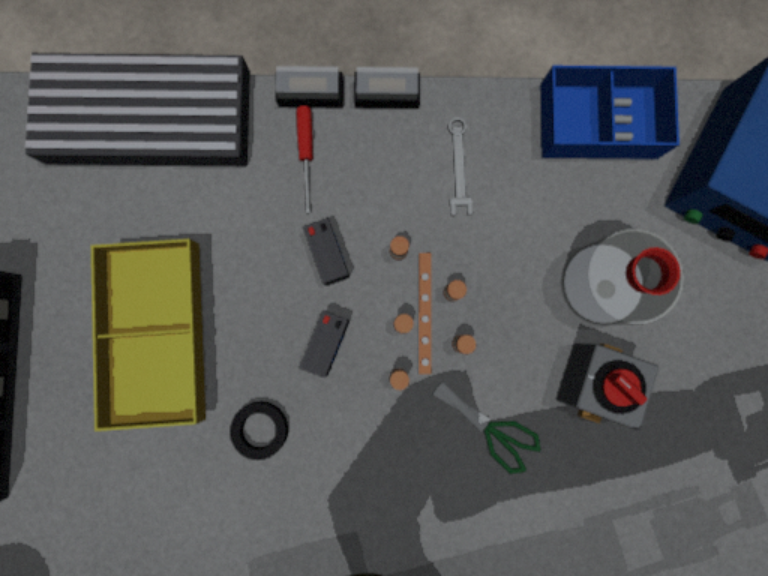

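View pics/side0.png

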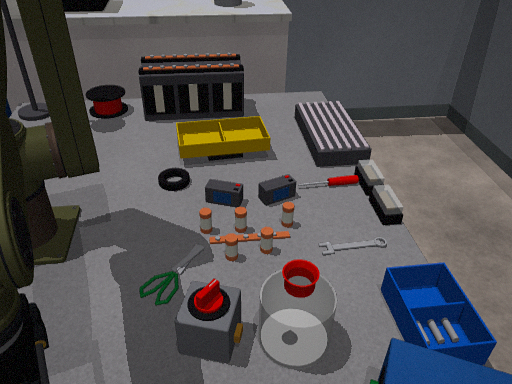

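The top view (768 px wide) shows five fuse caps at (400,246), (456,290), (403,323), (466,345), (399,380). The batteries are at (327,250) and (326,341), the tray at (147,335), the jar neck at (654,271), and the red knob at (622,387) with its white mark at upper left. The side view shows the same things: the fuses near (205–290, 205–260), the knob at (208,297) and the neck at (300,277).

```bash
cat > m.py <<'E'
from h import *
def rect(P): 
    (c,(a,b),t)=cv2.minAreaRect((P[:,:2]*1000).astype(np.float32)); return np.round(c,1),round(a,1),round(b,1),round(t,1)
def analyse(n,p,d,c):
    v,u=np.mgrid[:384,:512]; W=world(c,u,v,d); Z=W[...,2]
    hsv=cv2.cvtColor(p,cv2.COLOR_BGR2HSV); H,S,V=cv2.split(hsv)
    ok=d>0
    M={"copper":(H>4)&(H<16)&(S>90)&(Z>.045)&(Z<.08)&(V>60),"red":((H<4)|(H>174))&(S>150)&(Z>.1)&(V>60),
       "yellow":(H>20)&(H<35)&(S>120)&(Z>.063),"batt":(S<140)&(Z>.045)&(Z<.06)&(W[...,0]>.25)&(W[...,0]<.68)&(abs(W[...,1]-.15)<.15)}
    for k,m in M.items():
        m=(m&ok).astype(np.uint8)
        N,L,st,ce=cv2.connectedComponentsWithStats(m)
        for i in range(1,N):
            if st[i,4]<25: continue
            P=W[L==i]; z=np.percentile(P[:,2],[10,50,90]).round(4)
            print(n,k,st[i,4],"px",ce[i].round(1),"z",z,"rect",*rect(P))
if __name__=="__main__":
    for n in("top","side"):
        a=np.load(n+"0.npz"); analyse(n,a["p"],a["d"],robot.calibration(n))
E
python3 m.py
```

```text
top copper 120 px [265.8 163.6] z [0.0604 0.0625 0.0645] rect [641.7 -22.7] 27.1 25.9 0.5
top copper 126 px [303.9 192.7] z [0.0605 0.0625 0.0646] rect [ 573.3 -112.9] 27.6 28.5 61.4
top copper 117 px [268.5 215.4] z [0.0607 0.0628 0.0645] rect [519.7 -30. ] 25.6 25.7 0.4
top copper 125 px [310.2 229.4] z [0.0608 0.0623 0.0643] rect [ 487.7 -126.5] 25.4 28.3 0.2
top copper 124 px [265.8 252.9] z [0.0607 0.0626 0.0644] rect [434.1 -24. ] 27.4 26.0 45.2
top red 393 px [439.6 179.1] z [0.1738 0.1817 0.1852] rect [ 598.2 -373. ] 64.1 89.2 49.9
top red 466 px [415.7 259.1] z [0.1125 0.1156 0.1447] rect [ 427.1 -347.3] 55.7 55.7 25.2
top yellow 1330 px [ 94.6 220.8] z [0.0655 0.0731 0.0768] rect [503.4 363.8] 278.9 151.3 4.1
top batt 706 px [216.5 167.7] z [0.0507 0.0527 0.0547] rect [634.1  93.7] 95.9 43.7 20.3
top batt 753 px [215.2 229.5] z [0.0505 0.0524 0.0545] rect [487.8  94.1] 43.3 96.7 68.8
side copper 110 px [287.9 206.9] z [0.0523 0.0613 0.064 ] rect [642.  -28.5] 30.1 26.1 82.1
side copper 117 px [240.4 212. ] z [0.0518 0.0618 0.0638] rect [521.  -33.9] 31.9 27.4 85.5
side copp
[... 916 characters left out ...]
75. ] z [0.4221 0.428  0.4343] rect [164.6 -45.4] 15.2 5.8 12.6
side yellow 29 px [ 61.  111.9] z [0.3366 0.3505 0.3581] rect [161.9 -38.3] 11.2 5.3 4.1
side yellow 861 px [221.9 132.3] z [0.0646 0.0709 0.0762] rect [503.8 361.7] 280.3 161.9 4.2
side yellow 28 px [ 17.1 164.2] z [0.4186 0.5109 0.5268] rect [ 162.9 -284.8] 7.7 522.7 23.0
side yellow 25 px [ 35.3 164.4] z [0.2232 0.2295 0.2351] rect [ 82.1 -37.9] 22.3 7.5 18.9
side yellow 33 px [ 13.2 179.9] z [0.5083 0.5241 0.536 ] rect [ 263.5 -533.6] 0.4 72.4 15.7
side batt 366 px [276.1 183.2] z [0.0486 0.0525 0.0543] rect [634.9  90.2] 97.6 47.3 19.7
side batt 396 px [223.3 186.3] z [0.0483 0.0523 0.0545] rect [489.   90.6] 46.7 96.7 68.7
```

```bash
cat > k.py <<'E'
from h import *
def knob(n,p,d,c):
    v,u=np.mgrid[:384,:512]; W=world(c,u,v,d); Z=W[...,2]
    hsv=cv2.cvtColor(p,cv2.COLOR_BGR2HSV); H,S,V=cv2.split(hsv)
    red=((H<5)|(H>172))&(S>140)
    near=np.hypot(W[...,0]-.427,W[...,1]+.349)<.04
    b=near&(Z>.135)&(Z<.155)
    P=W[b]; print(n,"bar n",b.sum(),"z",np.median(P[:,2]).round(4),cv2.minAreaRect((P[:,:2]*1000).astype(np.float32)))
    w=b&(S<90)&(V>90); print(" mark",w.sum(),W[w].mean(0).round(4) if w.any() else None)
def neck(n,p,d,c,e=(.59,-.37)):
    v,u=np.mgrid[:384,:512]; W=world(c,u,v,d); Z=W[...,2]
    hsv=cv2.cvtColor(p,cv2.COLOR_BGR2HSV); H,S,V=cv2.split(hsv)
    red=((H<5)|(H>172))&(S>140)&(np.hypot(W[...,0]-e[0],W[...,1]-e[1])<.08)&(Z>.14)
    r=red&(Z>.181)&(Z<.19); P=W[r][:,:2]*1000
    hu=cv2.convexHull(np.argwhere(red)[:,::-1].astype(np.int32))
    print(n,"rim circle",cv2.minEnclosingCircle(P.astype(np.float32)),"z max",np.percentile(W[red][:,2],98),len(P))
    el=cv2.fitEllipse(hu); print("  ellipse",el,"-> z.184",ray(c,*el[0],.184).round(4))
if __name__=="__main__":
    for n in("top","side"):
        a=np.load(n+"0.npz"); c=robot.calibration(n); knob(n,a["p"],a["d"],c); neck(n,a["p"],a["d"],c)
E
python3 k.py
```

```text
top bar n 186 z 0.1439 ((427.7504577636719, -343.7029113769531), (50.95008087158203, 14.273221969604492), 45.899837493896484)
 mark 8 [ 0.4354 -0.3369  0.1452]
top rim circle ((588.8221435546875, -365.1431579589844), 32.49694061279297) z max 0.18625451518636144 219
  ellipse ((435.6497802734375, 180.78607177734375), (30.92880630493164, 35.25053024291992), 87.75959014892578) -> z.184 [ 0.5884 -0.3627  0.184 ]
side bar n 233 z 0.1435 ((427.8811340332031, -348.2337341308594), (51.341407775878906, 15.012965202331543), 47.677581787109375)
 mark 10 [ 0.4368 -0.3362  0.1447]
side rim circle ((590.575927734375, -367.5632019042969), 33.55632781982422) z max 0.1854526007896689 239
  ellipse ((299.686279296875, 277.3709716796875), (37.727237701416016, 38.48980712890625), 141.76986694335938) -> z.184 [ 0.5857 -0.3792  0.184 ]
```

arm_command([
  [[0,0,0.045,20,26,5,70],[0,0,0.045,20,26,5,70],[0,0,0.045,20,26,5,70],[0,0,0.045,20,26,0,70],[0,0,0.045,20,26,0,70],[0,0,0.045,20,26,0,70],[0,0,0.045,20,26,0,70],[0,0,0.045,20,26,0,70],[0,0,0.045,20,26,0,70],[0,0,0.045,22,29,0,70]],
])

```text
time_s: 1.1
position: [0.4287, -0.3451, 0.2291]
orientation: [-2.889, -1.233, 0.001]
ft_force: [-0.4, -0.2, -0.6]
finger_gap: 0.0702
gripper_force: 0.0
```

```bash
cat > st.py <<'E'
from h import *
from scipy.spatial.transform import Rotation as R
s=robot.observe(); m=R.from_rotvec(s["orientation"]).as_matrix()
print("t",s["time_s"],"pos",s["position"].round(4),"yline",np.degrees(np.arctan2(m[1,1],m[0,1])).round(2),"tz",m[:,2].round(3),"q6",s["q"][5].round(3),"F",s["ft_force"].round(1),"T",s["wrist_torque"].round(2),"gap",round(float(s["finger_gap"]),4),round(float(s["gripper_force"]),1))
E
cat > w.py <<'E'
import sys; from k import *
p,d,c=grab("wrist"); knob("wrist",p,d,c); cv2.imwrite("pics/w_%s.png"%sys.argv[1],p)
E
python3 st.py; python3 w.py knob
```

```text
t 1.1 pos [ 0.4287 -0.3451  0.2291] yline -43.76 tz [-0.001  0.    -1.   ] q6 -0.012 F [-0.4 -0.2 -0.6] T [ 0.   -0.06 -0.01] gap 0.0702 0.0
wrist bar n 1101 z 0.1443 ((428.0417175292969, -346.52630615234375), (50.86598205566406, 13.75484848022461), 45.96933364868164)
 mark 67 [ 0.4368 -0.3367  0.145 ]
```

arm_command([
  [[0,0,0,-0.7,-1.4,-40,70],[0,0,0,0,0,-40,60],[0,0,0,0,0,-20,50],[0,0,0,0,0,-9,40],[0,0,0,0,0,0,5],[0,0,0,0,0,0,5],[0,0,0,0,0,0,5],[0,0,0,0,0,0,5]],
], newtons=25)

```text
time_s: 1.95
position: [0.4284, -0.3485, 0.1224]
orientation: [2.888, 1.231, 0.002]
ft_force: [-0.2, 0.0, -0.6]
finger_gap: 0.0194
gripper_force: 0.0
```

```bash
python3 st.py
```

```text
t 1.95 pos [ 0.4284 -0.3485  0.1224] yline -43.84 tz [ 0.002 -0.002 -1.   ] q6 -0.015 F [-0.2  0.  -0.6] T [-0.02 -0.08 -0.01] gap 0.0194 0.0
```

arm_command([
  [[0,0,0,0,0,0,5],[0,0,0,0,0,0,5],[0,0,0.1,0,0,0,5],[0,0,0.1,0,0,0,5],[0,0,0.1,0,0,0,5],[0,0,0.1,0,0,0,5],[0,0,0.1,0,0,0,5],[0,0,0.1,0,0,0,5],[0,0,0.1,0,0,0,5],[0,0,0.1,0,0,0,5]],
])

```text
time_s: 2.95
position: [0.4278, -0.3476, 0.1221]
orientation: [2.178, 2.264, 0.0]
ft_force: [-1.5, 2.2, 4.5]
finger_gap: 0.0138
gripper_force: 25.0
```

```bash
python3 st.py
```

```text
t 2.95 pos [ 0.4278 -0.3476  0.1221] yline 2.23 tz [ 0.  0. -1.] q6 -0.819 F [-1.5  2.2  4.5] T [ 0.46  0.33 -0.01] gap 0.0138 25.0
```

Turned 0.8 rad so far. I'll keep going until the torque rises.

arm_command([
  [[0,0,0.1,0,0,0,5],[0,0,0.1,0,0,0,5],[0,0,0.1,0,0,0,5],[0,0,0.1,0,0,0,5]],
])

```text
time_s: 3.35
position: [0.428, -0.3476, 0.1221]
orientation: [1.684, 2.651, 0.001]
ft_force: [-2.0, 2.5, 3.9]
finger_gap: 0.0137
gripper_force: 25.0
```

```bash
python3 st.py
```

```text
t 3.35 pos [ 0.428  -0.3476  0.1221] yline 25.15 tz [ 0.001  0.    -1.   ] q6 -1.219 F [-2.   2.5  3.9] T [ 0.54  0.15 -0.07] gap 0.0137 25.0
```

arm_command([
  [[0,0,0.1,0,0,0,5],[0,0,0.1,0,0,0,5],[0,0,0.1,0,0,0,5]],
])

```text
time_s: 3.65
position: [0.4281, -0.3475, 0.122]
orientation: [1.269, 2.873, 0.001]
ft_force: [-1.1, 3.2, 4.1]
finger_gap: 0.014
gripper_force: 25.0
```

```bash
python3 st.py
```

```text
t 3.65 pos [ 0.4281 -0.3475  0.122 ] yline 42.34 tz [ 0.001  0.    -1.   ] q6 -1.519 F [-1.1  3.2  4.1] T [ 0.57  0.03 -0.09] gap 0.014 25.0
```

arm_command([
  [[0,0,0.1,0,0,0,5],[0,0,0.1,0,0,0,5],[0,0,0.1,0,0,0,5]],
])

```text
time_s: 3.95
position: [0.4282, -0.3473, 0.122]
orientation: [0.825, 3.03, 0.002]
ft_force: [0.5, 2.1, 4.8]
finger_gap: 0.0139
gripper_force: 25.0
```

```bash
python3 st.py
```

```text
t 3.95 pos [ 0.4282 -0.3473  0.122 ] yline 59.52 tz [ 0.001  0.001 -1.   ] q6 -1.819 F [0.5 2.1 4.8] T [ 0.68 -0.03 -0.07] gap 0.0139 25.0
```

arm_command([
  [[0,0,0.1,0,0,0,5],[0,0,0.1,0,0,0,5]],
])

```text
time_s: 4.15
position: [0.4283, -0.3472, 0.1221]
orientation: [0.519, 3.097, 0.002]
ft_force: [0.3, 4.0, 4.0]
finger_gap: 0.0136
gripper_force: 25.0
```

```bash
python3 st.py
```

```text
t 4.15 pos [ 0.4283 -0.3472  0.1221] yline 70.98 tz [ 0.001  0.001 -1.   ] q6 -2.019 F [0.3 4.  4. ] T [ 0.72 -0.06 -0.22] gap 0.0136 25.0
```

Torque about z is rising (−0.22), so the stop may be here.

arm_command([
  [[0,0,0.05,0,0,0,5],[0,0,0.05,0,0,0,5]],
])

```text
time_s: 4.35
position: [0.4287, -0.3474, 0.122]
orientation: [0.37, 3.117, 0.002]
ft_force: [0.5, 3.1, 3.8]
finger_gap: 0.0155
gripper_force: 27.1
```

```bash
python3 st.py
```

```text
t 4.35 pos [ 0.4287 -0.3474  0.122 ] yline 76.46 tz [ 0.003  0.001 -1.   ] q6 -2.115 F [0.5 3.1 3.8] T [ 0.65 -0.21 -0.8 ] gap 0.0155 27.1
```

Stop reached: −0.8 N m, with the knob slightly twisting in the pads. I'll release, rise, and look at the jar on the way.

arm_command([
  [[0,0,0,0,0,0,5],[0,0,0,0,0,0,60],[0,0,0,0,0,0,60],[0,0,0,0,0,30,60],[0,0,-0.14,0,0,45,60],[0,0,-0.14,10,0,45,60],[0,0,-0.14,15,0,45,60],[0,0,-0.14,20,0,45,60],[0,0,-0.14,20,0,20,60],[0,0,-0.14,15,0,0,60]],
])

```text
time_s: 5.35
position: [0.5095, -0.3491, 0.3558]
orientation: [1.613, 2.686, -0.004]
ft_force: [0.2, -0.4, -1.2]
finger_gap: 0.0599
gripper_force: 0.0
```

```bash
cat > w2.py <<'E'
import sys; from k import *; from m import analyse
p,d,c=grab("wrist"); cv2.imwrite("pics/w_%s.png"%sys.argv[1],p)
for f in (knob,neck):
    try: f("wrist",p,d,c)
    except Exception as e: print(f.__name__,e)
analyse("wrist",p,d,c)
E
python3 st.py; python3 w2.py jar
```

```text
t 5.35 pos [ 0.5095 -0.3491  0.3558] yline 28.03 tz [ 0.006 -0.006 -1.   ] q6 -1.176 F [ 0.2 -0.4 -1.2] T [-0.02 -0.11 -0.02] gap 0.0599 0.0
wrist bar n 622 z 0.1442 ((427.4384460449219, -346.376953125), (14.410843849182129, 50.528770446777344), 71.15499114990234)
 mark 38 [ 0.4147 -0.3427  0.1449]
wrist rim circle ((588.5192260742188, -367.045166015625), 32.44679260253906) z max 0.43640543192622644 622
  ellipse ((387.0712585449219, 288.7491149902344), (157.23245239257812, 268.4947509765625), 122.01425170898438) -> z.184 [ 0.7132 -0.3922  0.184 ]
wrist copper 30 px [316.    0.8] z [0.0502 0.0556 0.0606] rect [ 493.6 -141.5] 15.0 2.5 22.1
wrist copper 595 px [381.5  13.2] z [0.0568 0.0623 0.0635] rect [ 573.2 -116. ] 29.5 28.3 27.8
wrist red 1684 px [188.4 128.1] z [0.1131 0.1153 0.1446] rect [ 426.5 -348.1] 56.4 56.3 33.8
wrist red 1344 px [305.4 222.4] z [0.1621 0.1801 0.1849] rect [ 574.6 -353.6] 63.2 103.2 45.6
wrist yellow 113 px [374.4 313.5] z [0.4526 0.4545 0.4556] rect [ 523.  -309.6] 1.4 10.1 26.7
```

View pics/w_jar.png

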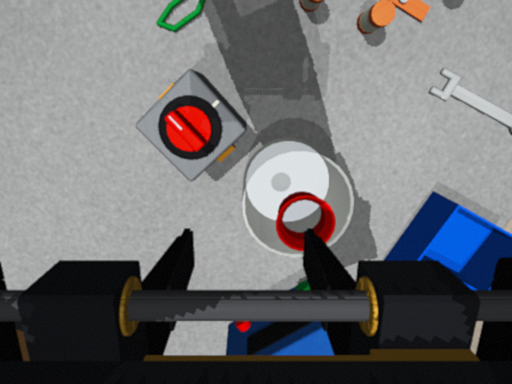

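Knob bar turned 115° (2.0 rad) to the stop; its mark is at (170,115). The neck is at (305,222), giving a rim at (0.589, −0.367). Next is fuse B, closing along x.

arm_command([
  [[0,0,-0.1,11,39,-25,60],[0,0,-0.1,11,39,-35,60],[0,0,-0.1,11,39,-35,60],[0,0,-0.1,11,39,-35,60],[0,0,-0.09,11,39,-35,60],[0,0,0,9,38,-35,60],[0,0,0,0,0,0,60]],
], newtons=20)

```text
time_s: 6.1
position: [0.5643, -0.1224, 0.154]
orientation: [-2.201, -2.226, 0.009]
ft_force: [0.3, 0.8, 0.2]
finger_gap: 0.0599
gripper_force: 0.0
```

```bash
python3 st.py; python3 w2.py B | grep -E "copper|neck|rim"
```

```text
t 6.1 pos [ 0.5643 -0.1224  0.154 ] yline 0.66 tz [-0.012  0.004 -1.   ] q6 -0.318 F [0.3 0.8 0.2] T [-0.06 -0.04  0.05] gap 0.0599 0.0
neck index -1 is out of bounds for axis 0 with size 0
wrist copper 1575 px [76.1 71. ] z [0.0579 0.0624 0.0634] rect [433.1 -25.9] 30.4 28.4 0.4
wrist copper 1401 px [357.2  74. ] z [0.0607 0.0624 0.0634] rect [641.7 -25.4] 29.4 28.8 0.0
wrist copper 1360 px [192.3  81.2] z [0.0615 0.0626 0.0635] rect [520.1 -32.3] 29.2 29.2 61.3
wrist copper 1096 px [261.4 189.3] z [0.0613 0.0625 0.0634] rect [ 573.1 -114.9] 28.2 29.6 1.9
wrist copper 1121 px [158.4 203.7] z [0.0588 0.0625 0.0634] rect [ 488.1 -128.6] 29.5 28.8 32.9
  return _methods._mean(a, axis=axis, dtype=dtype,
  ret = ret.dtype.type(ret / rcount)
```

```bash
python3 st.py
```

```text
t 6.15 pos [ 0.5657 -0.1247  0.1571] yline 0.58 tz [-0.008  0.001 -1.   ] q6 -0.319 F [0.5 0.3 0.9] T [-0.07 -0.08 -0.03] gap 0.06 0.0
```

arm_command([
  [[0,0,-0.01,7.4,9.5,-30,60],[0,0,0,0,0,-40,60],[0,0,0,0,0,-35,60],[0,0,0,0,0,-18,60],[0,0,0,0,0,0,60]],
])

```text
time_s: 6.65
position: [0.5734, -0.1182, 0.0359]
orientation: [-2.224, -2.213, 0.005]
ft_force: [-1.4, -0.4, -0.4]
finger_gap: 0.0596
gripper_force: 0.0
```

```bash
python3 st.py
```

```text
t 6.65 pos [ 0.5734 -0.1182  0.0359] yline -0.29 tz [-0.005  0.001 -1.   ] q6 -0.289 F [-1.4 -0.4 -0.4] T [-0.06 -0.05 -0.  ] gap 0.0596 0.0
```

arm_command([
  [[0,0,0.005,0,2.5,0,40],[0,0,0,0,0,0,20],[0,0,0,0,0,0,20],[0,0,0,0,0,0,20],[0,0,0,0,0,20,20],[0,0,0,0,0,45,20],[0,0,0,0,0,45,20],[0,0,0,0,0,45,20],[0,0,0,0,0,45,20],[0,0,0,0,0,20,20]],
])

```text
time_s: 7.65
position: [0.5775, -0.1152, 0.2651]
orientation: [2.216, 2.216, 0.007]
ft_force: [1.7, 0.2, -1.3]
finger_gap: 0.0293
gripper_force: 20.0
```

```bash
python3 st.py
```

```text
t 7.65 pos [ 0.5775 -0.1152  0.2651] yline 0.02 tz [ 0.008 -0.003 -1.   ] q6 -0.288 F [ 1.7  0.2 -1.3] T [-0.03 -0.09 -0.01] gap 0.0293 20.0
```

arm_command([
  [[0,0,0,2,-25,0,20],[0,0,0,2,-34,0,20],[0,0,0,2,-35,0,20],[0,0,0,2,-35,0,20],[0,0,0,2,-35,0,20],[0,0,0,2,-35,0,20],[0,0,0,2,-35,0,20],[0,0,0,1,-18,0,20],[0,0,0,0,0,0,20],[0,0,0,0,0,0,20]],
])

```text
time_s: 8.65
position: [0.5908, -0.3661, 0.2584]
orientation: [-2.221, -2.221, -0.001]
ft_force: [0.3, 0.4, -0.4]
finger_gap: 0.0294
gripper_force: 20.0
```

```bash
python3 st.py
python3 - <<'E'
from k import *
for n in("top","side"):
    p,d,c=grab(n); neck(n,p,d,c); cv2.imwrite(f"pics/{n}1.png",p)
E
```

```text
t 8.65 pos [ 0.5908 -0.3661  0.2584] yline 0.0 tz [-0.     0.001 -1.   ] q6 -0.632 F [ 0.3  0.4 -0.4] T [-0.03 -0.05  0.04] gap 0.0294 20.0
top rim circle ((589.072998046875, -364.5083312988281), 32.73833465576172) z max 0.44285325635753736 160
  ellipse ((464.167236328125, 160.96116638183594), (79.55553436279297, 100.39364624023438), 69.17784118652344) -> z.184 [ 0.6293 -0.4226  0.184 ]
side rim circle ((589.473876953125, -368.6401672363281), 32.440853118896484) z max 0.4366826835990014 177
  ellipse ((311.0939025878906, 207.09556579589844), (101.25370025634766, 180.2465057373047), 2.010532855987549) -> z.184 [ 0.6509 -0.1914  0.184 ]
```

View pics/side1.png

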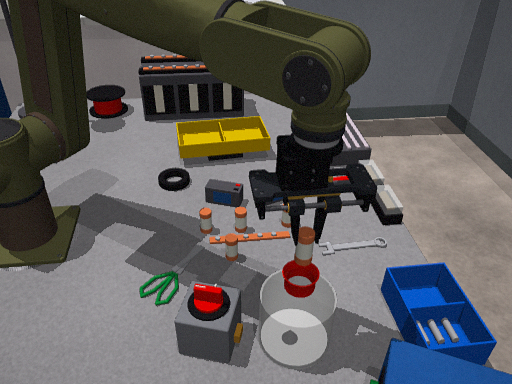

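The fuse hangs at (305,250) right above the red neck at (300,277), and the jar has not moved. I'll lower and release.

arm_command([
  [[0,0,0,-1.8,-1,-20,20],[0,0,0,0,0,-25,20],[0,0,0,0,0,-20,20],[0,0,0,0,0,0,20],[0,0,0,0,0,0,45],[0,0,0,0,0,0,55],[0,0,0,0,0,0,60]],
])

```text
time_s: 9.45
position: [0.5899, -0.3681, 0.196]
orientation: [2.218, 2.219, 0.001]
ft_force: [-0.9, -0.4, 0.5]
finger_gap: 0.0484
gripper_force: 0.0
```

```bash
python3 st.py
```

```text
t 9.45 pos [ 0.5899 -0.3681  0.196 ] yline 0.02 tz [ 0.003 -0.002 -1.   ] q6 -0.635 F [-0.9 -0.4  0.5] T [-0.   -0.1   0.04] gap 0.0484 0.0
```

arm_command([
  [[0,0,0,0,0,25,60],[0,0,0,0,0,35,60],[0,0,0,-14,33,0,60],[0,0,0,-14,34,0,60],[0,0,0,-15,34,0,60],[0,0,0,-15,35,-20,60],[0,0,0,-15,35,-30,60],[0,0,0,-15,35,-30,60],[0,0,0,-14,33,-30,60],[0,0,0,0,0,0,60]],
])

```text
time_s: 10.45
position: [0.482, -0.1245, 0.1383]
orientation: [-2.211, -2.218, 0.005]
ft_force: [-0.4, -0.2, -0.8]
finger_gap: 0.0597
gripper_force: 0.0
```

```bash
python3 st.py; python3 w2.py D 2>/dev/null| grep -E "copper|yellow|batt"; python3 st.py
```

```text
t 10.45 pos [ 0.482  -0.1245  0.1383] yline 0.19 tz [-0.009  0.004 -1.   ] q6 -0.365 F [-0.4 -0.2 -0.8] T [-0.   -0.11  0.04] gap 0.0597 0.0
wrist copper 1522 px [180.9  68.4] z [0.0613 0.0625 0.0635] rect [433. -26.] 29.3 29.3 42.0
wrist copper 1989 px [480.6  68.3] z [0.0553 0.0623 0.0634] rect [641.8 -25.7] 29.2 30.3 81.6
wrist copper 684 px [307.7  76.6] z [0.0609 0.0625 0.0634] rect [519.6 -32.3] 29.2 29.0 43.3
wrist copper 1211 px [257.5 208.8] z [0.0611 0.0625 0.0634] rect [ 487.7 -128.7] 28.7 29.6 0.6
wrist yellow 109 px [375. 311.] z [0.2358 0.2372 0.2379] rect [513.2 -95.6] 1.5 6.2 2.1
wrist yellow 43 px [378.9 355.7] z [0.2407 0.2429 0.2442] rect [ 512.4 -102.6] 2.2 7.4 38.5
wrist yellow 39 px [391.7 353.4] z [0.2406 0.2421 0.2432] rect [ 516.5 -103.9] 1.5 3.1 55.7
wrist yellow 144 px [414.1 355.6] z [0.2409 0.2428 0.2442] rect [ 519.8 -102.7] 5.0 11.0 53.1
wrist yellow 161 px [449.2 355.1] z [0.2407 0.2424 0.2439] rect [ 528.1 -102.8] 4.8 15.9 66.9
wrist yellow 40 px [150.3 357.8] z [0.2247 0.2436 0.2459] rect [ 455.2 -113.6] 32.3 3.3 68.2
wrist yellow 27 px [232.9 358.7] z [0.2433 0.244  0.2452] rect [ 478.9 -101.9] 2.9 5.4 3.0
wrist yellow 41 px [338.6 358.2] z [0.2426 0.2435 0.2453] rect [ 508.1 -114.7] 3.0 35.7 22.7
wrist yellow 39 px [362.1 357.5] z [0.2423 0.2434 0.2446] rect [ 510.3 -105.1] 3.4 16.6 37.3
wrist yellow 43 px [467.1 358. ] z [0.2421 0.2432 0.2441] rect [ 531.1 -102.5] 2.6 9.9 63.5
wrist yellow 28 px [186.1 358.3] z [0.2427 0.2439 0.2465] rect [ 467.7 -101.7] 2.9 5.9 8.0
wrist yellow 59 px [255.  358.9] z [0.2429 0.2438 0.2462] rect [ 483.6 -102.2] 4.7 6.7 2.8
wrist yellow 31 px [272.6 358.6] z [0.2428 0.244  0.245 ] rect [ 487.9 -101.6] 3.0 6.3 2.5
t 10.5 pos [ 0.4849 -0.1268  0.1416] yline 0.14 tz [-0.004  0.001 -1.   ] q6 -0.365 F [-0.1  0.3  0.7] T [-0.07 -0.15 -0.  ] gap 0.0598 0.0
```

arm_command([
  [[0,0,0,0,0,-30,60],[0,0,0,0,0,-40,60],[0,0,0,0,0,-27,60],[0,0,0,0,0,-10,60],[0,0,0,0,0,0,60]],
])

```text
time_s: 11.0
position: [0.4877, -0.1296, 0.0369]
orientation: [2.222, 2.221, -0.0]
ft_force: [-1.2, -0.4, 0.3]
finger_gap: 0.0598
gripper_force: 0.0
```

```bash
python3 st.py
```

```text
t 11.0 pos [ 0.4877 -0.1296  0.0369] yline -0.04 tz [ 0. -0. -1.] q6 -0.365 F [-1.2 -0.4  0.3] T [ 0.01 -0.15 -0.03] gap 0.0598 0.0
```

Spot on. Grasp and lift.

arm_command([
  [[0,0,0,0,0.5,-1,40],[0,0,0,0,0,0,20],[0,0,0,0,0,0,20],[0,0,0,0,0,0,20],[0,0,0,0,0,20,20],[0,0,0,0,0,45,20],[0,0,0,0,0,45,20],[0,0,0,0,0,45,20],[0,0,0,0,0,45,20],[0,0,0,0,0,20,20]],
])

```text
time_s: 12.0
position: [0.4886, -0.1288, 0.2615]
orientation: [2.216, 2.216, 0.005]
ft_force: [1.2, 0.7, -0.0]
finger_gap: 0.0296
gripper_force: 20.0
```

arm_command([
  [[0,0,0,14,-25,0,20],[0,0,0,14,-34,0,20],[0,0,0,14,-35,0,20],[0,0,0,14,-35,0,20],[0,0,0,15,-35,0,20],[0,0,0,15,-35,0,20],[0,0,0,15,-35,0,20],[0,0,0,0,-4,0,20],[0,0,0,0,0,0,20],[0,0,0,0,0,0,20]],
])

```text
time_s: 13.0
position: [0.5877, -0.3654, 0.2555]
orientation: [-2.22, -2.221, -0.0]
ft_force: [0.1, 0.3, -0.1]
finger_gap: 0.0294
gripper_force: 20.0
```

```bash
cat > j.py <<'E'
import sys; from k import *
for n in("top","side"):
    p,d,c=grab(n); neck(n,p,d,c); cv2.imwrite(f"pics/{n}_{sys.argv[1]}.png",p)
E
python3 st.py; python3 j.py D|grep rim
```

```text
t 13.0 pos [ 0.5877 -0.3654  0.2555] yline 0.02 tz [-0.     0.001 -1.   ] q6 -0.634 F [ 0.1  0.3 -0.1] T [-0.02 -0.1   0.02] gap 0.0294 20.0
top rim circle ((588.8668212890625, -364.5737609863281), 32.41129684448242) z max 0.42606807547718745 158
side rim circle ((589.5305786132812, -369.0899353027344), 32.38100814819336) z max 0.4323330832828339 179
```

Jar unmoved. Lower, release and rise, then on to fuse C.

arm_command([
  [[0,0,0,1.3,-1.5,-20,20],[0,0,0,0,0,-25,20],[0,0,0,0,0,-18,20],[0,0,0,0,0,0,20],[0,0,0,0,0,0,45],[0,0,0,0,0,0,55],[0,0,0,0,0,0,60],[0,0,0,0,0,25,60],[0,0,0,0,0,40,60],[0,0,0,0,0,0,60]],
])

```text
time_s: 14.1
position: [0.592, -0.3698, 0.2667]
orientation: [2.212, 2.212, 0.003]
ft_force: [0.8, 0.1, 0.9]
finger_gap: 0.0595
gripper_force: 0.0
```

```bash
python3 st.py
```

```text
t 14.1 pos [ 0.592  -0.3698  0.2667] yline -0.0 tz [ 0.011 -0.008 -1.   ] q6 -0.635 F [0.8 0.1 0.9] T [-0.01 -0.09 -0.08] gap 0.0595 0.0
```

arm_command([
  [[0,0,0,-7,27,0,60],[0,0,0,-7,34,0,60],[0,0,0,-7,35,0,60],[0,0,0,-7,35,0,60],[0,0,0,-7,35,0,60],[0,0,0,-7,35,-20,60],[0,0,0,-7,35,-25,60],[0,0,0,-7,35,-25,60],[0,0,0,-7,35,-25,60],[0,0,0,-6,29,-25,60]],
])

```text
time_s: 15.1
position: [0.5203, -0.0313, 0.1375]
orientation: [2.22, 2.221, 0.002]
ft_force: [0.3, -0.0, -0.5]
finger_gap: 0.06
gripper_force: 0.0
```

arm_command([
  [[0,0,0,0,0,0,60],[0,0,0,0,0,0,60],[0,0,0,0,0,0,60]],
])

```text
time_s: 15.4
position: [0.5217, -0.0338, 0.1395]
orientation: [2.22, 2.219, 0.003]
ft_force: [0.4, -0.1, -0.3]
finger_gap: 0.0599
gripper_force: 0.0
```

```bash
python3 st.py
```

```text
t 15.4 pos [ 0.5217 -0.0338  0.1395] yline -0.04 tz [ 0.003 -0.001 -1.   ] q6 -0.166 F [ 0.4 -0.1 -0.3] T [ 0.01 -0.05 -0.  ] gap 0.0599 0.0
```

arm_command([
  [[0,0,0,-1.2,1,-30,60],[0,0,0,0,0,-40,60],[0,0,0,0,0,-25,60],[0,0,0,0,0,-9,60],[0,0,0,0,0,0,60],[0,0,0,0,0,0,40],[0,0,0,0,0,0,20],[0,0,0,0,0,0,20],[0,0,0,0,0,0,20],[0,0,0,0,0,10,20]],
])

```text
time_s: 16.4
position: [0.5179, -0.0316, 0.0429]
orientation: [-2.22, -2.22, 0.002]
ft_force: [-0.4, 0.2, -1.6]
finger_gap: 0.03
gripper_force: 20.0
```

arm_command([
  [[0,0,0,0,0,30,20],[0,0,0,0,0,45,20],[0,0,0,0,0,45,20],[0,0,0,0,0,45,20],[0,0,0,6,-20,40,20],[0,0,0,7,-33,10,20],[0,0,0,7,-35,0,20],[0,0,0,7,-35,0,20],[0,0,0,7,-35,0,20],[0,0,0,7,-35,0,20]],
])

```text
time_s: 17.4
position: [0.56, -0.226, 0.2593]
orientation: [2.221, 2.221, 0.0]
ft_force: [0.5, -0.6, -0.3]
finger_gap: 0.0297
gripper_force: 20.0
```

```bash
python3 st.py
```

```text
t 17.4 pos [ 0.56   -0.226   0.2593] yline 0.01 tz [ 0. -0. -1.] q6 -0.473 F [ 0.5 -0.6 -0.3] T [-0.01 -0.13  0.04] gap 0.0297 20.0
```

arm_command([
  [[0,0,0,7,-34,0,20],[0,0,0,7,-34,0,20],[0,0,0,7,-34,0,20],[0,0,0,7,-30,0,20],[0,0,0,0,-10,0,20],[0,0,0,0,0,0,20],[0,0,0,0,0,0,20]],
])

```text
time_s: 18.1
position: [0.5879, -0.3658, 0.2587]
orientation: [-2.221, -2.221, -0.001]
ft_force: [-0.3, -0.3, -0.2]
finger_gap: 0.0297
gripper_force: 20.0
```

```bash
python3 st.py; python3 j.py C|grep rim
```

```text
t 18.1 pos [ 0.5879 -0.3658  0.2587] yline 0.02 tz [-0.     0.001 -1.   ] q6 -0.635 F [-0.3 -0.3 -0.2] T [ 0.   -0.11  0.03] gap 0.0297 20.0
top rim circle ((588.8754272460938, -364.8050231933594), 32.36180877685547) z max 0.44246914850864894 154
side rim circle ((589.63037109375, -368.9150390625), 32.68706130981445) z max 0.437565217262048 216
```

arm_command([
  [[0,0,0,1.2,-1.2,-20,20],[0,0,0,0,0,-25,20],[0,0,0,0,0,-20,20],[0,0,0,0,0,0,20],[0,0,0,0,0,0,45],[0,0,0,0,0,0,55],[0,0,0,0,0,0,60],[0,0,0,0,0,25,60],[0,0,0,0,0,40,60],[0,0,0,3,20,0,60]],
])

```text
time_s: 19.2
position: [0.5946, -0.3512, 0.2675]
orientation: [2.215, 2.209, 0.003]
ft_force: [1.3, 0.3, 0.6]
finger_gap: 0.0601
gripper_force: 0.0
```

```bash
python3 st.py
python3 - <<'E'
from h import *
p,d,c=grab("side"); cv2.imwrite("pics/s3.png",cv2.resize(p[230:384,170:350],None,fx=3,fy=3))
E
```

```text
t 19.2 pos [ 0.5946 -0.3512  0.2675] yline -0.15 tz [ 0.011 -0.008 -1.   ] q6 -0.608 F [1.3 0.3 0.6] T [-0.05 -0.16  0.07] gap 0.0601 0.0
```

View pics/s3.png

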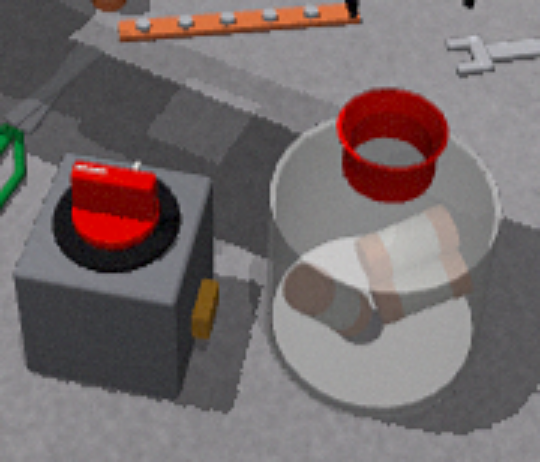

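The three fuses lie toppled in the jar: one around (330,300), the others around (415,260). Next is fuse A.

arm_command([
  [[0,0,0,5,30,0,60],[0,0,0,5,34,0,60],[0,0,0,5,34,0,60],[0,0,0,5,34,0,60],[0,0,0,5,34,0,60],[0,0,0,5,34,-20,60],[0,0,0,5,34,-25,60],[0,0,0,5,34,-25,60],[0,0,0,5,34,-25,60],[0,0,0,5,19,-25,60]],
])

```text
time_s: 20.25
position: [0.6418, -0.0242, 0.1371]
orientation: [-2.219, -2.224, -0.0]
ft_force: [-0.1, -0.9, 0.3]
finger_gap: 0.0598
gripper_force: 0.0
```

arm_command([
  [[0,0,0,0,0,0,60],[0,0,0,0,0,0,60],[0,0,0,0,0,0,60]],
])

```text
time_s: 20.55
position: [0.6431, -0.0279, 0.1402]
orientation: [2.221, 2.219, 0.002]
ft_force: [-0.0, 0.2, 0.5]
finger_gap: 0.0599
gripper_force: 0.0
```

```bash
python3 st.py;python3 w2.py A 2>/dev/null| grep -E "copper"
```

```text
t 20.55 pos [ 0.6431 -0.0279  0.1402] yline -0.04 tz [ 0.002 -0.001 -1.   ] q6 -0.126 F [-0.   0.2  0.5] T [-0.03 -0.15  0.01] gap 0.0599 0.0
wrist copper 1210 px [247.4 198.9] z [0.0612 0.0625 0.0634] rect [642.1 -24.9] 28.6 29.4 1.6
wrist copper 104 px [  2.  199.7] z [0.05   0.0522 0.0551] rect [446.1 -27.6] 18.9 4.3 80.9
```

arm_command([
  [[0,0,0,-0.8,2,-30,60],[0,0,0,0,0,-40,60],[0,0,0,0,0,-25,60],[0,0,0,0,0,-9,60],[0,0,0,0,0,0,60],[0,0,0,0,0,0,40],[0,0,0,0,0,0,20],[0,0,0,0,0,0,20],[0,0,0,0,0,0,20],[0,0,0,0,0,10,20]],
])

```text
time_s: 21.6
position: [0.6403, -0.0248, 0.0436]
orientation: [-2.22, -2.22, 0.003]
ft_force: [-0.5, -0.1, -1.3]
finger_gap: 0.0297
gripper_force: 19.9
```

arm_command([
  [[0,0,0,0,0,30,20],[0,0,0,0,0,45,20],[0,0,0,0,0,45,20],[0,0,0,0,0,45,20],[0,0,0,-5,-20,40,20],[0,0,0,-5,-33,10,20],[0,0,0,-5,-35,0,20],[0,0,0,-5,-35,0,20],[0,0,0,-5,-35,0,20],[0,0,0,-5,-35,0,20]],
])

```text
time_s: 22.6
position: [0.611, -0.2192, 0.2604]
orientation: [2.221, 2.221, 0.0]
ft_force: [0.4, -0.2, -0.2]
finger_gap: 0.0297
gripper_force: 19.9
```

```bash
python3 st.py
```

```text
t 22.6 pos [ 0.611  -0.2192  0.2604] yline 0.01 tz [ 0.001 -0.    -1.   ] q6 -0.427 F [ 0.4 -0.2 -0.2] T [-0.05 -0.12 -0.01] gap 0.0297 19.9
```

arm_command([
  [[0,0,0,-6,-34,0,20],[0,0,0,-6,-34,0,20],[0,0,0,-6,-34,0,20],[0,0,0,-5,-33,0,20],[0,0,0,0,-13,0,20],[0,0,0,0,0,0,20],[0,0,0,0,0,0,20]],
])

```text
time_s: 23.3
position: [0.5886, -0.3651, 0.2597]
orientation: [-2.221, -2.221, -0.001]
ft_force: [0.3, 0.5, -0.9]
finger_gap: 0.0298
gripper_force: 19.9
```

```bash
python3 st.py; python3 j.py A|grep rim
```

```text
t 23.3 pos [ 0.5886 -0.3651  0.2597] yline 0.02 tz [ 0.     0.001 -1.   ] q6 -0.633 F [ 0.3  0.5 -0.9] T [-0.03 -0.09 -0.04] gap 0.0298 19.9
top rim circle ((589.2681274414062, -364.3011169433594), 32.47491455078125) z max 0.43537031940514465 157
side rim circle ((589.7916259765625, -368.3868713378906), 32.58529281616211) z max 0.4372220461537706 211
```

Jar unmoved. Drop, then go on to fuse E at (433, −26).

arm_command([
  [[0,0,0,0.5,-1.8,-20,20],[0,0,0,0,0,-25,20],[0,0,0,0,0,-20,20],[0,0,0,0,0,0,20],[0,0,0,0,0,0,45],[0,0,0,0,0,0,55],[0,0,0,0,0,0,60],[0,0,0,0,0,25,60],[0,0,0,0,0,40,60],[0,0,0,-9,21,0,60]],
])

```text
time_s: 24.4
position: [0.5828, -0.35, 0.2683]
orientation: [2.214, 2.21, 0.003]
ft_force: [0.6, 0.5, 0.2]
finger_gap: 0.0599
gripper_force: 0.0
```

arm_command([
  [[0,0,0,-15,30,0,60],[0,0,0,-15,33,0,60],[0,0,0,-15,33,0,60],[0,0,0,-15,33,0,60],[0,0,0,-15,33,0,60],[0,0,0,-15,33,-20,60],[0,0,0,-15,33,-25,60],[0,0,0,-15,33,-25,60],[0,0,0,-15,33,-25,60],[0,0,0,-12,26,-25,60]],
])

```text
time_s: 25.4
position: [0.4328, -0.0255, 0.1401]
orientation: [2.219, 2.22, 0.003]
ft_force: [0.1, 0.9, 0.7]
finger_gap: 0.0601
gripper_force: 0.0
```

arm_command([
  [[0,0,0,0,0,0,60],[0,0,0,0,0,0,60],[0,0,0,0,0,0,60]],
])

```text
time_s: 25.7
position: [0.4347, -0.0277, 0.1418]
orientation: [2.22, 2.218, 0.003]
ft_force: [0.8, -0.5, -0.3]
finger_gap: 0.0597
gripper_force: 0.0
```

```bash
python3 st.py;python3 w2.py E 2>/dev/null| grep -E "copper|batt"
```

```text
t 25.7 pos [ 0.4347 -0.0277  0.1418] yline -0.04 tz [ 0.004 -0.001 -1.   ] q6 -0.186 F [ 0.8 -0.5 -0.3] T [ 0.01 -0.13  0.04] gap 0.0597 0.0
wrist copper 1185 px [246.  199.2] z [0.0611 0.0625 0.0634] rect [432.8 -25.4] 29.0 29.4 41.1
wrist batt 8240 px [323.8  39. ] z [0.0515 0.0526 0.0536] rect [488.2  92.4] 43.5 97.0 68.9
wrist batt 3415 px [484.7  52.5] z [0.0507 0.0524 0.0534] rect [606.8  81.4] 38.8 43.1 20.4
```

arm_command([
  [[0,0,0,-1.3,1.5,-30,60],[0,0,0,0,0,-40,60],[0,0,0,0,0,-26,60],[0,0,0,0,0,-10,60],[0,0,0,0,0,0,60],[0,0,0,0,0,0,40],[0,0,0,0,0,0,20],[0,0,0,0,0,0,20],[0,0,0,0,0,0,20],[0,0,0,0,0,10,20]],
])

```text
time_s: 26.75
position: [0.4306, -0.0251, 0.043]
orientation: [-2.22, -2.22, 0.002]
ft_force: [-0.1, 0.3, -1.0]
finger_gap: 0.0297
gripper_force: 20.0
```

arm_command([
  [[0,0,0,0,0,30,20],[0,0,0,0,0,45,20],[0,0,0,0,0,45,20],[0,0,0,0,0,45,20],[0,0,0,12,-20,40,20],[0,0,0,14,-31,10,20],[0,0,0,15,-33,0,20],[0,0,0,15,-33,0,20],[0,0,0,15,-33,0,20],[0,0,0,15,-33,0,20]],
])

```text
time_s: 27.75
position: [0.5179, -0.2096, 0.2594]
orientation: [2.221, 2.221, 0.0]
ft_force: [-0.1, 0.0, -1.4]
finger_gap: 0.0293
gripper_force: 20.0
```

arm_command([
  [[0,0,0,15,-33,0,20],[0,0,0,15,-33,0,20],[0,0,0,15,-33,0,20],[0,0,0,15,-33,0,20],[0,0,0,10,-26,0,20],[0,0,0,0,0,0,20],[0,0,0,0,0,0,20]],
])

```text
time_s: 28.45
position: [0.5874, -0.3662, 0.2585]
orientation: [-2.221, -2.22, -0.0]
ft_force: [-0.7, 0.4, -1.6]
finger_gap: 0.0294
gripper_force: 20.0
```

```bash
python3 st.py; python3 j.py E|grep rim
```

```text
t 28.45 pos [ 0.5874 -0.3662  0.2585] yline -0.03 tz [-0.001  0.001 -1.   ] q6 -0.635 F [-0.7  0.4 -1.6] T [ 0.04 -0.12  0.02] gap 0.0294 20.0
top rim circle ((588.9954833984375, -364.39971923828125), 32.49456024169922) z max 0.440870922333109 153
side rim circle ((589.4041137695312, -367.9140625), 32.4961051940918) z max 0.4398666989343026 203
```

arm_command([
  [[0,0,0,1.2,-1,-20,20],[0,0,0,0,0,-25,20],[0,0,0,0,0,-20,20],[0,0,0,0,0,0,20],[0,0,0,0,0,0,45],[0,0,0,0,0,0,55],[0,0,0,0,0,0,60],[0,0,0,0,0,25,70],[0,0,0,0,0,40,80],[0,0,0,-6,25,0,80]],
])

```text
time_s: 29.55
position: [0.5855, -0.3458, 0.2673]
orientation: [2.214, 2.209, 0.003]
ft_force: [1.1, -0.2, 1.3]
finger_gap: 0.0724
gripper_force: 0.0
```

arm_command([
  [[0,0,0,-8,34,0,80],[0,0,0,-8,34,0,80],[0,0,0,-8,34,0,80],[0,0,0,-8,34,0,80],[0,0,0,-8,34,0,80],[0,0,0,-8,34,0,80],[0,0,0,-8,34,0,80],[0,0,0,-8,34,0,80],[0,0,0,0,0,0,80],[0,0,0,0,0,0,80]],
])

```text
time_s: 30.55
position: [0.5193, -0.07, 0.2599]
orientation: [2.218, 2.221, 0.002]
ft_force: [0.5, -0.2, -0.6]
finger_gap: 0.0799
gripper_force: 0.0
```

```bash
python3 st.py; python3 j.py F | grep rim
python3 - <<'E'
from h import *; from m import analyse
for n in("top","side","wrist"):
    p,d,c=grab(n)
    if n=="side": cv2.imwrite("pics/s5.png",cv2.resize(p[100:384,130:370],(507,600)))
    analyse(n,p,d,c)
E
```

```text
t 30.55 pos [ 0.5193 -0.07    0.2599] yline 0.09 tz [ 0.002 -0.001 -1.   ] q6 -0.238 F [ 0.5 -0.2 -0.6] T [-0.06 -0.06 -0.04] gap 0.0799 0.0
top rim circle ((588.7564086914062, -364.6002502441406), 33.049217224121094) z max 0.186085215199013 220
side rim circle ((589.1997680664062, -366.49951171875), 33.59383010864258) z max 0.18511371406794075 240
top red 433 px [439.3 179.3] z [0.1686 0.181  0.1851] rect [ 589.3 -365.1] 62.2 65.1 18.4
top red 400 px [414.4 257.7] z [0.1121 0.1155 0.1449] rect [ 427.7 -347.2] 58.7 51.6 87.6
top yellow 1312 px [ 94.6 220.7] z [0.0657 0.0729 0.0766] rect [503.3 363.9] 278.7 151.1 4.2
top batt 709 px [216.6 167.8] z [0.0506 0.0526 0.0546] rect [634.6  93.9] 97.5 43.0 20.5
top batt 753 px [215.2 229.5] z [0.0506 0.0526 0.0545] rect [487.9  94. ] 43.2 96.9 69.3
side red 930 px [299.9 276.8] z [0.1559 0.1727 0.1841] rect [ 589.2 -368.1] 62.8 63.7 21.1
side red 688 px [207.4 298.1] z [0.1128 0.1235 0.1443] rect [ 424.9 -357.2] 33.4 51.6 69.3
side yellow 34 px [11.9 42.1] z [0.4335 0.4386 0.4436] rect [ 52.  125.5] 36.0 19.4 42.9
side yellow 27 px [18.1 76.
[... 1268 characters left out ...]
7.1 357.8] z [0.36   0.3642 0.3689] rect [554.6 -55.9] 2.2 25.5 31.3
wrist yellow 25 px [396.7 358.3] z [0.3631 0.3641 0.368 ] rect [551.6 -48.7] 2.3 7.5 46.4
wrist yellow 51 px [273.7 359. ] z [0.3635 0.3646 0.3702] rect [524.6 -47.8] 4.8 6.5 2.7
wrist yellow 27 px [292.1 359.4] z [0.3636 0.3645 0.3703] rect [528.5 -48.2] 2.8 6.4 9.5
wrist yellow 33 px [334.8 358.8] z [0.3635 0.3643 0.3694] rect [538.1 -48. ] 3.2 6.9 14.9
wrist yellow 27 px [458.4 358.4] z [0.3635 0.3644 0.3696] rect [565.7 -48.1] 1.5 8.6 45.9
wrist batt 3087 px [223.1  17.7] z [0.0513 0.0525 0.0537] rect [488.2  92.3] 43.1 97.2 68.8
wrist batt 3169 px [355.1  17.7] z [0.0513 0.0525 0.0537] rect [632.7  91.1] 92.5 43.2 20.4
```

View pics/s5.png

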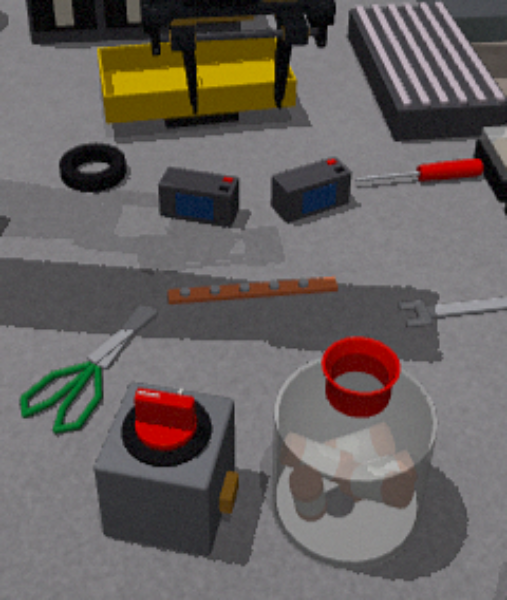

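All five fuses lie in the jar (crop around (350,470)), the knob is off, and the batteries are at (200,195) and (312,188). Next I'll measure the tray with the wrist camera before handling the batteries.

arm_command([
  [[0,0,0,-2,30,20,80],[0,0,0,-2,35,20,80],[0,0,0,-2,35,20,80],[0,0,0,-2,35,20,80],[0,0,0,-2,35,20,80],[0,0,0,-2,35,0,80],[0,0,0,-2,35,0,80],[0,0,0,-2,10,0,80],[0,0,0,0,0,0,80],[0,0,0,0,0,0,80]],
])

```text
time_s: 31.8
position: [0.5031, 0.1787, 0.3582]
orientation: [2.222, 2.22, -0.001]
ft_force: [0.0, 0.5, -0.0]
finger_gap: 0.0798
gripper_force: 0.0
```

```bash
python3 st.py
cat > tr.py <<'E'
import sys; from h import *
p,d,c=grab("wrist"); cv2.imwrite(f"pics/tray_{sys.argv[1]}.png",p)
v,u=np.mgrid[:384,:512]; W=world(c,u,v,d); Z=W[...,2]
H,S,V=cv2.split(cv2.cvtColor(p,cv2.COLOR_BGR2HSV)); Y=(H>20)&(H<35)&(S>120)&(d>0)&(W[...,1]>.2)&(W[...,1]<.5)
r=Y&(Z>.068)&(Z<.085); f=Y&(Z>.025)&(Z<.05)
P=(W[r][:,:2]*1000).astype(np.float32); print("rim",cv2.minAreaRect(P),"z",np.percentile(W[r][:,2],[5,50,95]).round(4),"floor z",np.median(W[f][:,2]).round(4) if f.any() else None)
Q=W[r]; A=np.c_[Q[:,:2],np.ones(len(Q))]; print("rim slope",np.linalg.lstsq(A,Q[:,2],rcond=None)[0].round(4))
ys,xs=np.where(r); print("px box",xs.min(),xs.max(),ys.min(),ys.max())
E
python3 tr.py 0
```

```text
t 31.8 pos [0.5031 0.1787 0.3582] yline -0.05 tz [-0.    -0.001 -1.   ] q6 0.242 F [ 0.   0.5 -0. ] T [ 0.   -0.09  0.02] gap 0.0798 0.0
rim ((505.04217529296875, 333.4726257324219), (280.49395751953125, 91.49137115478516), 4.084659099578857) z [0.0689 0.0751 0.0769] floor z 0.0346
rim slope [ 0.0005 -0.0335  0.0843]
px box 131 366 0 80
```

arm_command([
  [[0,0,0.12,-2,-10,0,80],[0,0,0.12,-2,-10,-10,80],[0,0,0.12,-2,-10,-20,80],[0,0,0.12,-2,-10,-20,80],[0,0,0.12,-2,-10,-20,80],[0,0,0.12,-2,-10,-20,80],[0,0,0.12,-2,-10,-20,80],[0,0,0.12,-1,-10,-20,80],[0,0,0.12,0,-6,-20,80],[0,0,0.12,0,0,0,80]],
])

```text
time_s: 32.85
position: [0.486, 0.0914, 0.2049]
orientation: [-0.576, -3.083, 0.003]
ft_force: [0.7, 0.1, -0.4]
finger_gap: 0.0797
gripper_force: 0.0
```

arm_command([
  [[0,0,0,0,0,0,80],[0,0,0,0,0,0,80],[0,0,0,0,0,0,80]],
])

```text
time_s: 33.15
position: [0.4884, 0.0933, 0.2094]
orientation: [0.583, 3.086, 0.0]
ft_force: [0.3, -0.9, 0.2]
finger_gap: 0.0798
gripper_force: 0.0
```

```bash
python3 st.py; python3 w2.py b1 2>/dev/null| grep -E "batt"
```

```text
t 33.15 pos [0.4884 0.0933 0.2094] yline 68.62 tz [ 0.001  0.    -1.   ] q6 -1.117 F [ 0.3 -0.9  0.2] T [ 0.03 -0.19  0.03] gap 0.0798 0.0
wrist batt 3977 px [247.  175.3] z [0.0515 0.0525 0.0535] rect [487.   92.6] 43.3 95.9 68.5
wrist batt 1160 px [280.1 277.6] z [0.0498 0.0524 0.0533] rect [613.4  84.2] 52.9 43.8 20.1
wrist batt 298 px [309.8 325.4] z [0.0518 0.0528 0.0547] rect [673.6  97.2] 42.7 17.1 70.0
```

arm_command([
  [[0,0,0,-0.6,-0.7,-35,80],[0,0,0,0,0,-45,80],[0,0,0,0,0,-45,80],[0,0,0,0,0,-40,80],[0,0,0,0,0,-20,80],[0,0,0,0,0,-6,80],[0,0,0,0,0,0,80],[0,0,0,0,0,0,60],[0,0,0,0,0,0,35],[0,0,0,0,0,0,35]],
], newtons=40)

```text
time_s: 34.2
position: [0.4885, 0.0931, 0.0192]
orientation: [0.579, 3.085, 0.001]
ft_force: [0.2, -0.0, -0.4]
finger_gap: 0.0614
gripper_force: 0.0
```

arm_command([
  [[0,0,0,0,0,0,35],[0,0,0,0,0,0,35]],
])

```text
time_s: 34.4
position: [0.4876, 0.093, 0.018]
orientation: [0.579, 3.087, 0.0]
ft_force: [-0.4, 0.1, -0.2]
finger_gap: 0.0456
gripper_force: 0.0
```

```bash
python3 st.py
```

```text
t 34.4 pos [0.4876 0.093  0.018 ] yline 68.75 tz [ 0.001  0.    -1.   ] q6 -1.12 F [-0.4  0.1 -0.2] T [ 0.06 -0.18 -0.01] gap 0.0456 0.0
```

arm_command([
  [[0,0,0,0,0,0,35],[0,0,0,0,0,0,35],[0,0,0,0,0,0,35],[0,0,0,0,0,10,35],[0,0,0,0,0,25,35],[0,0,0,0,0,35,35],[0,0,0,0,0,35,35],[0,0,0,0,0,35,35],[0,0,0,0,0,20,35],[0,0,0,0,0,0,35]],
])

```text
time_s: 35.4
position: [0.489, 0.0934, 0.181]
orientation: [0.578, 3.082, 0.003]
ft_force: [1.3, -0.2, -4.2]
finger_gap: 0.043
gripper_force: 40.0
```

```bash
python3 st.py
```

```text
t 35.4 pos [0.489  0.0934 0.181 ] yline 68.76 tz [ 0.006  0.001 -1.   ] q6 -1.12 F [ 1.3 -0.2 -4.2] T [ 0.05 -0.18 -0.06] gap 0.043 40.0
```

arm_command([
  [[0,0,0.049,-4,20,0,35],[0,0,0.049,-4,30,0,35],[0,0,0.049,-5,32,0,35],[0,0,0.049,-5,32,0,35],[0,0,0.049,-5,32,0,35],[0,0,0.049,-5,32,0,35],[0,0,0.049,-5,32,0,35],[0,0,0.049,-5,32,0,35],[0,0,0.049,-4,24,0,35],[0,0,0,0,0,0,35]],
])

```text
time_s: 36.4
position: [0.4431, 0.3607, 0.1745]
orientation: [0.116, -3.135, 0.002]
ft_force: [-0.1, -0.6, -3.7]
finger_gap: 0.0426
gripper_force: 40.0
```

arm_command([
  [[0,0,0,0,0,0,35],[0,0,0,0,0,0,35],[0,0,0,0,0,0,35]],
])

```text
time_s: 36.7
position: [0.4452, 0.358, 0.1768]
orientation: [0.108, -3.139, 0.001]
ft_force: [-0.3, -0.5, -3.6]
finger_gap: 0.043
gripper_force: 40.0
```

```bash
python3 st.py; python3 tr.py 1
python3 - <<'E'
from h import *
p,d,c=grab("side"); cv2.imwrite("pics/s6.png",cv2.resize(p[60:260,90:350],None,fx=2.5,fy=2.5))
E
```

```text
t 36.7 pos [0.4452 0.358  0.1768] yline 93.94 tz [-0.001 -0.001 -1.   ] q6 -1.056 F [-0.3 -0.5 -3.6] T [ 0.12 -0.11  0.02] gap 0.043 40.0
rim ((440.3120422363281, 358.09100341796875), (155.4124298095703, 150.6461639404297), 3.985475540161133) z [0.0692 0.0753 0.0766] floor z 0.0347
rim slope [-0.0158 -0.0017  0.0817]
px box 151 346 93 271
```

View pics/s6.png

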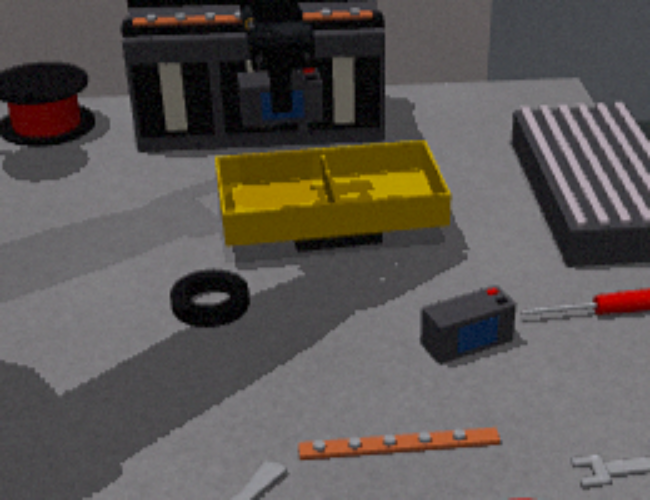

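View pics/tray_1.png

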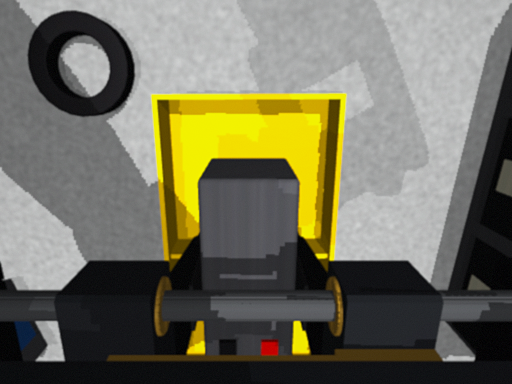

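The battery hangs centred over the −x bay (wrist picture: battery at (248,230), bay 165–335). Tray centre is re-measured at (502.5, 362.5). I'll lower gently.

arm_command([
  [[0,0,0,0,0.5,-20,35],[0,0,0,0,0,-30,35],[0,0,0,0,0,-30,35],[0,0,0,0,0,-20,35],[0,0,0,0,0,-10,35],[0,0,0,0,0,-5,35],[0,0,0,0,0,-3,35],[0,0,0,0,0,0,35],[0,0,0,0,0,0,35],[0,0,0,0,0,0,35]],
])

```text
time_s: 37.8
position: [0.4459, 0.36, 0.0607]
orientation: [-0.11, 3.138, 0.002]
ft_force: [-0.2, 0.1, -3.6]
finger_gap: 0.0431
gripper_force: 40.0
```

```bash
python3 st.py
```

```text
t 37.8 pos [0.4459 0.36   0.0607] yline 94.02 tz [ 0.002  0.001 -1.   ] q6 -1.056 F [-0.2  0.1 -3.6] T [ 0.12 -0.13  0.  ] gap 0.0431 40.0
```

arm_command([
  [[0,0,0,0,0,-2,35],[0,0,0,0,0,-2,35],[0,0,0,0,0,-1,35],[0,0,0,0,0,-1,35],[0,0,0,0,0,-1,35],[0,0,0,0,0,0,35]],
])

```text
time_s: 38.4
position: [0.4451, 0.3594, 0.0523]
orientation: [0.11, -3.139, 0.0]
ft_force: [0.1, -0.4, -4.4]
finger_gap: 0.043
gripper_force: 40.0
```

```bash
python3 st.py
```

```text
t 38.4 pos [0.4451 0.3594 0.0523] yline 94.02 tz [-0. -0. -1.] q6 -1.055 F [ 0.1 -0.4 -4.4] T [ 0.15 -0.09  0.03] gap 0.043 40.0
```

arm_command([
  [[0,0,0,0,0,-1,35],[0,0,0,0,0,-0.5,35],[0,0,0,0,0,0,35]],
])

```text
time_s: 38.7
position: [0.4454, 0.3596, 0.0519]
orientation: [-0.11, 3.14, -0.0]
ft_force: [-5.0, -1.8, 4.6]
finger_gap: 0.0432
gripper_force: 40.0
```

```bash
python3 st.py
```

```text
t 38.7 pos [0.4454 0.3596 0.0519] yline 94.02 tz [ 0. -0. -1.] q6 -1.055 F [-5.  -1.8  4.6] T [-0.33  0.31 -0.08] gap 0.0432 40.0
```

Contact made (about 8 N). Release and rise straight up.

arm_command([
  [[0,0,0,0,0,0.7,38],[0,0,0,0,0,0,46],[0,0,0,0,0,0,60],[0,0,0,0,0,0,70],[0,0,0,0,0,0,70],[0,0,0,0,0,20,70],[0,0,0,0,0,35,70],[0,0,0,0,0,35,70],[0,0,0,0,0,35,70],[0,0,0,0,0,20,80]],
], newtons=40)

```text
time_s: 39.7
position: [0.4465, 0.3603, 0.2006]
orientation: [-0.11, 3.135, 0.004]
ft_force: [1.4, -0.1, 0.1]
finger_gap: 0.074
gripper_force: 0.0
```

```bash
python3 st.py
python3 - <<'E'
from h import *; from m import analyse
for n in("side",):
    p,d,c=grab(n); analyse(n,p,d,c)
E
python3 tr.py 2
```

```text
t 39.7 pos [0.4465 0.3603 0.2006] yline 94.02 tz [ 0.004  0.003 -1.   ] q6 -1.056 F [ 1.4 -0.1  0.1] T [ 0.09 -0.14  0.02] gap 0.074 0.0
side red 912 px [299.9 276.9] z [0.156  0.1728 0.1843] rect [ 588.6 -367.4] 65.7 62.9 74.7
side red 684 px [207.5 298.1] z [0.1129 0.1228 0.1443] rect [ 424.6 -357.4] 34.2 50.6 65.8
side yellow 860 px [222.1 132.1] z [0.0648 0.0708 0.0763] rect [503.8 361.5] 280.6 158.8 4.0
side batt 366 px [276.  183.2] z [0.0485 0.0526 0.0546] rect [634.8  90. ] 97.9 46.8 22.1
rim ((501.80877685546875, 362.5987243652344), (278.18841552734375, 150.4126739501953), 4.144477367401123) z [0.0687 0.075  0.0766] floor z 0.0347
rim slope [-0.0139 -0.001   0.0805]
px box 155 333 89 360
```

arm_command([
  [[0,0,0.028,15,-20,10,80],[0,0,0.028,19,-27,0,80],[0,0,0.028,20,-28,0,80],[0,0,0.028,20,-28,0,80],[0,0,0.028,20,-28,0,80],[0,0,0.028,20,-28,0,80],[0,0,0.028,20,-28,0,80],[0,0,0.03,20,-28,0,80],[0,0,0.03,20,-28,0,80],[0,0,0.03,15,-24,0,80]],
])

```text
time_s: 40.8
position: [0.6343, 0.0909, 0.2041]
orientation: [0.557, -3.089, -0.0]
ft_force: [-0.2, 0.2, 0.1]
finger_gap: 0.0803
gripper_force: 0.0
```

arm_command([
  [[0,0,0,0,0,0,80],[0,0,0,0,0,0,80],[0,0,0,0,0,0,80]],
])

```text
time_s: 41.1
position: [0.6334, 0.0933, 0.2055]
orientation: [0.557, -3.09, -0.001]
ft_force: [-0.3, 0.3, -0.0]
finger_gap: 0.08
gripper_force: 0.0
```

```bash
python3 st.py; python3 w2.py b0 2>/dev/null| grep -E "batt"
```

```text
t 41.1 pos [0.6334 0.0933 0.2055] yline 110.43 tz [-0.002  0.    -1.   ] q6 -1.865 F [-0.3  0.3 -0. ] T [ 0.16 -0.09  0.  ] gap 0.08 0.0
wrist batt 3996 px [246. 177.] z [0.0515 0.0525 0.0535] rect [634.3  91.7] 96.4 43.1 20.4
```

arm_command([
  [[0,0,0,1,-1,-35,80],[0,0,0,0,0,-45,80],[0,0,0,0,0,-45,80],[0,0,0,0,0,-40,80],[0,0,0,0,0,-17,80],[0,0,0,0,0,-6,80],[0,0,0,0,0,0,80],[0,0,0,0,0,0,60],[0,0,0,0,0,0,35],[0,0,0,0,0,0,35]],
])

```text
time_s: 42.15
position: [0.6366, 0.0916, 0.0208]
orientation: [-0.556, 3.089, -0.001]
ft_force: [-0.3, -0.7, 1.3]
finger_gap: 0.0614
gripper_force: 0.0
```

arm_command([
  [[0,0,0,0,0,0,35],[0,0,0,0,0,0,35],[0,0,0,0,0,0,35],[0,0,0,0,0,0,35],[0,0,0,0,0,0,35]],
])

```text
time_s: 42.65
position: [0.6354, 0.0916, 0.0191]
orientation: [-0.556, 3.092, 0.0]
ft_force: [-1.2, 0.3, 3.2]
finger_gap: 0.0425
gripper_force: 40.0
```

```bash
python3 st.py
```

```text
t 42.65 pos [0.6354 0.0916 0.0191] yline 110.41 tz [ 0.  0. -1.] q6 -1.867 F [-1.2  0.3  3.2] T [ 0.12  0.04 -0.01] gap 0.0425 40.0
```

arm_command([
  [[0,0,0,0,0,10,35],[0,0,0,0,0,25,35],[0,0,0,0,0,35,35],[0,0,0,0,0,35,35],[0,0,0,0,0,35,35],[0,0,0,0,0,20,35],[0,0,0,0,0,0,35]],
])

```text
time_s: 43.35
position: [0.6373, 0.0916, 0.1831]
orientation: [-0.555, 3.085, -0.001]
ft_force: [1.5, -0.1, -3.2]
finger_gap: 0.0427
gripper_force: 40.0
```

arm_command([
  [[0,0,-0.028,-6,21,0,35],[0,0,-0.028,-8,30,0,35],[0,0,-0.028,-8,30,0,35],[0,0,-0.028,-8,30,0,35],[0,0,-0.028,-8,30,0,35],[0,0,-0.028,-8,30,0,35],[0,0,-0.028,-8,30,0,35],[0,0,-0.03,-8,30,0,35],[0,0,-0.03,-8,30,0,35],[0,0,-0.029,-5,14,0,35]],
])

```text
time_s: 44.35
position: [0.5581, 0.3681, 0.1755]
orientation: [0.113, -3.135, 0.002]
ft_force: [-0.0, -0.1, -3.3]
finger_gap: 0.043
gripper_force: 40.0
```

arm_command([
  [[0,0,0,0,0,0,35],[0,0,0,0,0,0,35],[0,0,0,0,0,0,35]],
])

```text
time_s: 44.65
position: [0.5601, 0.3653, 0.1775]
orientation: [0.111, -3.138, 0.002]
ft_force: [0.4, -0.5, -2.9]
finger_gap: 0.0426
gripper_force: 40.0
```

```bash
python3 st.py; python3 tr.py 3
```

```text
t 44.65 pos [0.5601 0.3653 0.1775] yline 94.05 tz [-0.002 -0.001 -1.   ] q6 -1.143 F [ 0.4 -0.5 -2.9] T [ 0.14 -0.17  0.01] gap 0.0426 40.0
rim ((521.0411987304688, 364.03643798828125), (218.54232788085938, 150.61221313476562), 4.206716060638428) z [0.0687 0.0749 0.0766] floor z 0.0347
rim slope [-0.0015 -0.0005  0.0745]
px box 146 354 0 271
```

View pics/tray_3.png

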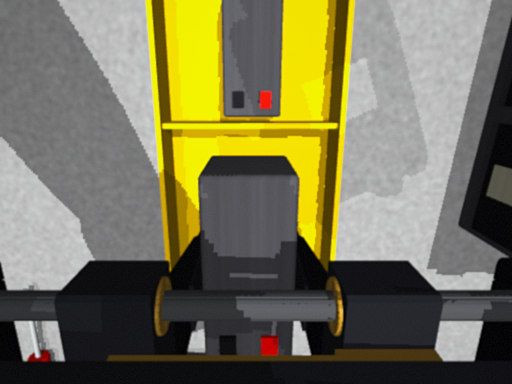

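The first battery stands in the far bay at (252,55). The second hangs centred over the near bay at (248,230), clear of the divider at row 126. Lower to about 9 mm above contact.

arm_command([
  [[0,0,0,0.5,0.8,-20,35],[0,0,0,0,0,-30,35],[0,0,0,0,0,-30,35],[0,0,0,0,0,-20,35],[0,0,0,0,0,-10,35],[0,0,0,0,0,-6,35],[0,0,0,0,0,0,35],[0,0,0,0,0,0,35],[0,0,0,0,0,0,35]],
])

```text
time_s: 45.6
position: [0.5618, 0.3678, 0.0645]
orientation: [-0.112, 3.137, 0.002]
ft_force: [0.9, 0.0, -2.4]
finger_gap: 0.0427
gripper_force: 40.0
```

arm_command([
  [[0,0,0,0,0,-2,35],[0,0,0,0,0,-2,35],[0,0,0,0,0,-1.5,35],[0,0,0,0,0,-1,35],[0,0,0,0,0,0,35]],
])

```text
time_s: 46.1
position: [0.5605, 0.3672, 0.0558]
orientation: [0.112, -3.139, 0.0]
ft_force: [0.9, 0.2, -3.9]
finger_gap: 0.0428
gripper_force: 40.0
```

```bash
python3 st.py
```

```text
t 46.1 pos [0.5605 0.3672 0.0558] yline 94.08 tz [-0.001 -0.    -1.   ] q6 -1.142 F [ 0.9  0.2 -3.9] T [ 0.06 -0.12  0.  ] gap 0.0428 40.0
```

arm_command([
  [[0,0,0,0,0,-1,35],[0,0,0,0,0,-1,35],[0,0,0,0,0,-0.7,35],[0,0,0,0,0,0,35]],
])

```text
time_s: 46.5
position: [0.5607, 0.3673, 0.0533]
orientation: [0.112, -3.139, 0.0]
ft_force: [-0.0, -0.9, -2.7]
finger_gap: 0.0428
gripper_force: 40.0
```

```bash
python3 st.py
```

```text
t 46.5 pos [0.5607 0.3673 0.0533] yline 94.08 tz [-0. -0. -1.] q6 -1.142 F [-0.  -0.9 -2.7] T [ 0.11 -0.15 -0.02] gap 0.0428 40.0
```

arm_command([
  [[0,0,0,0,0,-0.7,35],[0,0,0,0,0,-0.5,35],[0,0,0,0,0,0,35]],
])

```text
time_s: 46.8
position: [0.5608, 0.3674, 0.0531]
orientation: [-0.112, 3.14, 0.0]
ft_force: [-3.0, -1.5, 1.9]
finger_gap: 0.0428
gripper_force: 40.0
```

```bash
python3 st.py
```

```text
t 46.8 pos [0.5608 0.3674 0.0531] yline 94.08 tz [ 0.  0. -1.] q6 -1.142 F [-3.  -1.5  1.9] T [-0.17  0.29 -0.03] gap 0.0428 40.0
```

Contact. Release, rise and clear away.

arm_command([
  [[0,0,0,0,0,0.3,38],[0,0,0,0,0,0,46],[0,0,0,0,0,0,60],[0,0,0,0,0,0,70],[0,0,0,0,0,0,70],[0,0,0,0,0,20,70],[0,0,0,0,0,35,70],[0,0,0,0,0,35,70],[0,0,0,0,0,35,70],[0,0,0,0,0,30,70]],
])

```text
time_s: 47.8
position: [0.5611, 0.3676, 0.21]
orientation: [-0.112, 3.138, 0.001]
ft_force: [-0.3, 0.8, 0.6]
finger_gap: 0.0701
gripper_force: 0.0
```

arm_command([
  [[0,0,0,0,-30,20,70],[0,0,0,0,-32,0,70],[0,0,0,0,-32,0,70],[0,0,0,0,-32,0,70],[0,0,0,0,-32,0,70],[0,0,0,0,-32,0,70],[0,0,0,0,-32,0,70],[0,0,0,0,-32,0,70],[0,0,0,0,-20,0,70],[0,0,0,0,0,0,70]],
])

```text
time_s: 48.8
position: [0.5609, 0.0912, 0.2278]
orientation: [-0.107, 3.139, -0.001]
ft_force: [0.5, -0.4, -0.4]
finger_gap: 0.0703
gripper_force: 0.0
```

```bash
python3 st.py
python3 - <<'E'
from h import *; from m import rect; from k import neck
for n in("top","side"):
    p,d,c=grab(n); neck(n,p,d,c); v,u=np.mgrid[:384,:512]; W=world(c,u,v,d)
    H,S,V=cv2.split(cv2.cvtColor(p,cv2.COLOR_BGR2HSV)); box=(W[...,0]>.3)&(W[...,0]<.7)&(W[...,1]>.25)&(W[...,1]<.47)&(d>0)
    r=box&(H>20)&(H<35)&(S>120)&(W[...,2]>.065)&(W[...,2]<.09); Q=W[r]
    print(n,rect(Q),np.linalg.lstsq(np.c_[Q[:,:2],np.ones(len(Q))],Q[:,2],rcond=None)[0].round(3))
    m=(box&(S<110)&(W[...,2]>.075)&(W[...,2]<.1)).astype(np.uint8); N,L,st,_=cv2.connectedComponentsWithStats(m)
    for i in range(1,N):
        if st[i,4]>60: print("  batt",rect(W[L==i]),np.percentile(W[L==i][:,2],[10,50,90]).round(4))
    cv2.imwrite(f"pics/{n}_end.png",cv2.resize(p,(768,576)) if n=="side" else p)
E
```

```text
t 48.8 pos [0.5609 0.0912 0.2278] yline 93.89 tz [ 0.001 -0.    -1.   ] q6 -1.572 F [ 0.5 -0.4 -0.4] T [ 0.18 -0.15 -0.08] gap 0.0703 0.0
top rim circle ((588.9214477539062, -364.90484619140625), 32.725746154785156) z max 0.18622196714074335 213
  ellipse ((435.61865234375, 180.78538513183594), (30.94129180908203, 35.25126266479492), 87.21261596679688) -> z.184 [ 0.5884 -0.3627  0.184 ]
top (array([501.3, 394.6]), 280.4, 94.6, 2.5) [ 0.001 -0.028  0.084]
  batt (array([560. , 368.8]), 96.5, 42.4, 3.7) [0.0847 0.0867 0.0887]
  batt (array([446.3, 363.7]), 95.8, 36.6, 3.9) [0.085  0.0866 0.0886]
side rim circle ((589.3670043945312, -368.16778564453125), 33.108699798583984) z max 0.1852185690516743 251
  ellipse ((299.7997131347656, 277.4011535644531), (37.778236389160156, 38.36372756958008), 143.36476135253906) -> z.184 [ 0.5859 -0.3793  0.184 ]
side (array([503.5, 361.6]), 279.8, 161.0, 4.1) [-0.001  0.003  0.071]
  batt (array([552. , 364.8]), 79.8, 48.9, 6.4) [0.0796 0.0864 0.0886]
  batt (array([446.7, 356.6]), 95.3, 48.1, 6.2) [0.0797 0.0862 0.0883]
```

View pics/side_end.png

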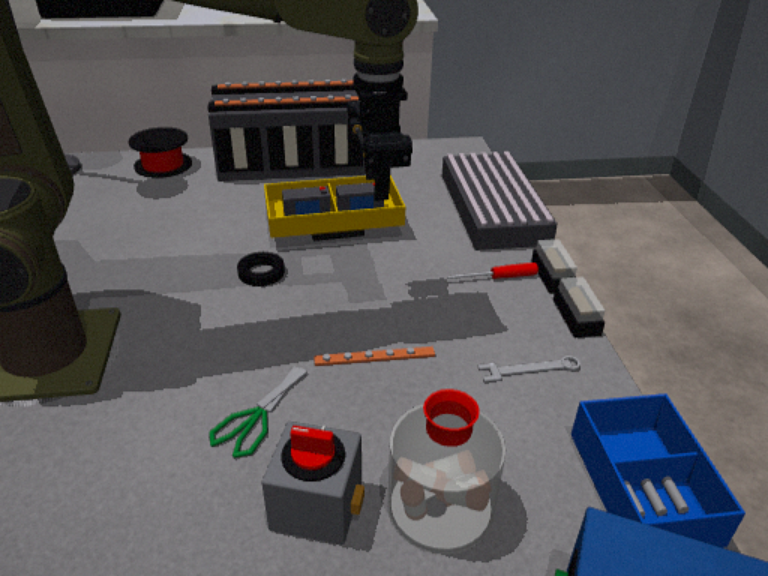

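The end view shows both batteries upright in the level tray ((305,198), (357,195)), and the jar upright with the five fuses low inside ((445,485)). The knob is at its stop, the bystanders have not moved, and the arm is clear. Handing in.

```bash
python3 -c "
from station import robot
print(robot.sign_off())"
```

```text
the job is handed in; nothing more can be done
None
```

The job is handed in at about 49 s: isolator turned to its off stop, all five fuses in the upright jar, and both batteries upright, one per bay, in the level tray; the final pictures confirm this, though sign-off returned no verdict.

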